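# Level the equipment shelf with the free foot and hold the spirit level down

## Task

The equipment shelf on the bench is out of level. Turn the levelling foot that has the green round marker beside it until the bubble of the spirit level lies between the two black lines; the foot with the red square marker is already set and must not be turned. Then press the spirit level down onto the shelf, lightly but surely (about 10 N), with the bubble still between the lines, and finish while still pressing it; leave the bottle, tape roll and screwdriver alone.

Things in the scene. Friction and masses are not known exactly. Their poses are not given: they have to be found in the camera images.
- tag_green: green round disc, 46 mm across, 6 mm thick, fixed flat on the bench just outside one end of the shelf: 62 mm from the axis of the foot that is to be turned. Origin: centre of its underside
- tag_red: red square plate with a white bar, 44 mm, 6 mm thick, fixed flat on the bench just outside the other end: 62 mm from the axis of the foot that must not be turned. Origin: centre of its underside
- knob_left (a point): the black round fluted knob of the left levelling foot (+y end of the shelf): 42 mm across, 32 mm tall, top at z = 0.148. This point is on its axis, half-way up (z = 0.132). It turns about the vertical, neither rises nor sinks, and 26 mm or more is free below the knob down to the shelf
- knob_right (a point): the black round fluted knob of the right levelling foot (-y end of the shelf): 42 mm across, 32 mm tall, top at z = 0.148. This point is on its axis, half-way up (z = 0.132). It turns about the vertical, neither rises nor sinks, and 26 mm or more is free below the knob down to the shelf
- foot_left (a joint): turn of the left foot, rad, range -3.2 to 3.2; grows CLOCKWISE seen from above. Each rad clockwise raises that (+y) end of the shelf 3.2 mm, anticlockwise lowers it; the feet are 340 mm apart. Needs about 0.13 N m and stays where it is left
- foot_right (a joint): turn of the right foot, rad, range -3.2 to 3.2; grows CLOCKWISE seen from above. Each rad clockwise raises that (-y) end of the shelf 3.2 mm, anticlockwise lowers it; the feet are 340 mm apart. Needs about 0.13 N m and stays where it is left
- mark_left (a point): where the white line on top of the left knob meets the rim (20 mm out from the axis); shows that the knob has turned
- mark_right (a point): where the white line on top of the right knob meets the rim (20 mm out from the axis); shows that the knob has turned
- shelf_mid (a point): middle of the dark steel shelf's top face, about 81 mm above the bench. Shelf 230 mm (its x) by 404 mm (its y, from the right foot to the left foot); it tilts only about its x axis, at most about 1.6 deg. Four guide pins stand up to 15 mm above the shelf, 100 mm before and behind each foot
- shelf: the shelf (origin on the axis of the right foot at the shelf's underside; its y points to the left foot)
- level: spirit level lying loose on the shelf, lengthways from foot to foot: silver bar 200 mm (its y) by 28 mm by 37 mm tall, about 0.4 kg, dark rubber pads on its top from 50 to 86 mm either side of its middle, where it can be pressed without hiding the vial. Origin: centre of its underside; y along its length towards the left end of the shelf
- level_top (a point): middle of the level's top face (37 mm above its underside), at the centre of the yellow-green vial
- bubble (a joint): place of the white bubble (14 mm long) along the vial, m: 0 = centred, positive = towards the left (+y) end, range +-0.024. It goes to the HIGHER end, 12 mm per degree of tilt (6.5 mm per rad of foot turn), and settles in about 2 to 3 s; it also drifts for a moment when the level is jolted. The lines' inner edges are 20 mm apart, so it lies between them within +-3 mm
- bottle_mid (a point): bystander: plain white bottle standing on the bench, 52 mm across, 150 mm tall; this point is half-way up
- tape: bystander: grey tape roll lying flat, 84 mm across, 22 mm tall; origin: centre of its underside
- screwdriver: bystander: screwdriver with an orange handle lying on the bench; about 0.2 m long; origin on its underside
Mind the look-alikes: they are no part of the job. Several things have the shape of the level; the one meant has the colours described above.

How it is judged:
By the outcome, as a careful person would: the job done as asked, in the order asked, and still so for the second after the job is handed in, while the arm keeps its last pose, push and grip.
It also fails if it takes over 64 s, if anything falls off the work surface, if the arm or the gripper's body presses on something with over 40 N, if the wrist force passes 120 N, or if a joint passes its speed limit or range.

## Robot

A 6-joint arm with a two-finger parallel gripper is mounted at the origin on the work surface. World frame = base frame: x ahead of the robot, y to its left, z up, the work surface at z = 0. Lengths are in m, angles in rad, forces in N, time in s.
With the tool pointing down it reaches from about 0.4 to 0.925 m from the base axis. Payload 3.4 kg.
Tool frame: the origin (TCP) lies at the very end of the fingers, on their centre line; the grasp point (between the pads) lies 19 mm behind it (env.tcp_to_grasp is the distance from the TCP to the grasp point, in m); x points along the fingers, y is the direction in which the jaws open and shut, and the axes are right-handed (so a half turn about x gives the same grasp; the last joint's range is limited). The gripper opens to 85 mm and grips with 20 to 120 N. Pads are 22 mm wide; open, the fingers measure 114 mm over their backs; the gripper's body (76 mm by 85 mm) begins 54 mm behind the grasp point. The pads swing forward as they close: fully open they stand 13 mm farther back than shut.
Start: joints at [-1.411, 0.307, 1.506, -0, 1.328, -0.073], TCP at [0.133, -0.559, 0.231] pointing down, gripper open.
Joint ranges: [-3.12, 3.12], [-1.05, 2.28], [0.14, 2.33], [-1.42, 4.57], [0.1, 2.73], [-2.68, 2.68]. Speed limits (rad/s): [2.57, 2.57, 3.14, 3.14, 3.14, 3.14].

## Interface

Orientations are given as [roll, pitch, yaw] about the fixed x, y, z axes, in that order (R = Rz(yaw) Ry(pitch) Rx(roll)).
In Python, from cell import env gives the robot as it stands.
- The arm moves only by the tool step_arm, never from a script. Its argument "plan" is a list of rows, each an object with "slide": the shift along the world's x, y, z in m, a list of three; "spin": the turn about the world's z in degrees. In form: [{"slide": [x, y, z], "spin": spin}, ...]. A call has 1 to 5 rows; each row shifts and turns the pose as measured when the row begins; what a row does not reach is not made up. A row lasts 1/12 s, in which the tool goes at most 41.7 mm and 7.16 degrees, less where a joint would pass 70% of its speed; a pose out of reach is approached as far as the arm can. A call with a gripper value outside its range is refused whole. "hand" is the gripper's target within -1 to 1 (shut at 1, half-way at 0, fully open at -1), set as the call begins (left out, the last holds). The fingers move at their own pace and stop on an object; the grip force is fixed at half the most. Time passes only in rows, so rows that do not move let the fingers close. It gives the time, the measured TCP pose, the force and the opening at its end, in the units of the state.
- env.get_obs(): the state, without advancing time (a new reading comes with each control period).
- env.grab_frame(name): name is "side" or "top"; returns a dict with "img" (480x640x3 uint8, red, green, blue), "z_map" (480x640 float32, m along the optical axis (not along the pixel's ray), 0 where there is no reading), "mtx" (3x3 intrinsics, pixels), "T" (4x4, takes a point from camera to world coordinates). Camera axes: x right, y up, looking along -z (the intrinsics and any distortion apply to the point x, -y, -z); pixel columns grow to the right and rows downward; lengths in m; the calibration is good to about 2 mm. A picture is of the moment at which its call begins.
- env.job_done(): hands the job in, once; it reports no verdict.
The state is a dict: "clock": time; "q": joint angles; "qd": joint speeds; "joint_efforts": joint torques, N m; "tcp_pos": TCP position; "eef_rot": TCP orientation; "force": force on the tool from outside, world axes, zero at the start; "wrist_torque": the same for the moment, N m; "opening": opening from 0.0 (shut) to 1.0 (fully open).
Only numpy, scipy, OpenCV 4.12 (cv2) and the standard library are available. Lean on these libraries where they do the work, as an engineer would, in place of code of your own. Each camera call takes 0.05 s, during which the arm holds its last target.

## Working session

There is one attempt and no reset: what is moved stays moved. The work goes in short steps, Python scripts to look and compute and a tool call to move; the robot and the scene stay as the last step left them, time stands still between calls to the robot, and variables do not carry over. Pictures are saved under pics/ and viewed, and the job is handed in when it is done.

Besides the shell and the picture viewer there is one more tool, called after "Emit:" in YAML: its name, and indented under it one key for each argument. step_arm: Moves the arm, as the interface text tells. Its arguments: {"type":"object","properties":{"plan":{"type":"array"},"hand":{"type":"number"}},"required":["plan"]}

```bash
mkdir -p pics
cat > h.py <<'E'
import numpy as np, cv2
from cell import env
def grab(n):
    f=env.grab_frame(n); return f
def save(img,name,crop=None,s=1):
    if crop: x0,y0,x1,y1=crop; img=img[y0:y1,x0:x1]
    img=cv2.resize(img,None,fx=s,fy=s,interpolation=cv2.INTER_CUBIC)
    cv2.imwrite('pics/'+name,img[:,:,::-1])
def p2w(f,u,v,z=None):
    K=np.array(f['mtx']);T=np.array(f['T'])
    d=np.array([(u-K[0,2])/K[0,0],-(v-K[1,2])/K[1,1],-1.])
    if z is None:
        zz=f['z_map'][int(round(v)),int(round(u))]; return (T@np.r_[d*zz,1])[:3]
    r=T[:3,:3]@d; o=T[:3,3]; return o+r*(z-o[2])/r[2]
def w2p(f,p):
    K=np.array(f['mtx']);T=np.array(f['T'])
    c=T[:3,:3].T@(np.array(p)-T[:3,3]); return K[0,0]*c[0]/-c[2]+K[0,2], K[1,1]*(-c[1])/-c[2]+K[1,2]
E
python3 - <<'E'
from h import *
for n in('top','side'):
    f=grab(n); save(f['img'],n+'0.png'); print(n,f['mtx'],f['T'],[k for k in f]); np.savez(n+'0.npz',**f)
print(env.get_obs())
E
```

```text
top [[523.01070983   0.         325.56221476]
 [  0.         523.01070983 236.98392062]
 [  0.           0.           1.        ]] [[ 0.02547813  0.98919833 -0.14435208  0.35032548]
 [-0.9995124   0.02781433  0.01418881  0.01528327]
 [ 0.0180506   0.14392019  0.98942466  1.29938999]
 [ 0.          0.          0.          1.        ]] ['img', 'z_map', 'mtx', 'T']
side [[532.68700494   0.         321.50320913]
 [  0.         532.68700494 236.8380632 ]
 [  0.           0.           1.        ]] [[-0.96002342  0.19562674 -0.20021289  0.26323168]
 [-0.27973023 -0.6441649   0.71190068  0.89836564]
 [ 0.01029669  0.73944693  0.67313611  0.98140072]
 [ 0.          0.          0.          1.        ]] ['img', 'z_map', 'mtx', 'T']
{'clock': 0.1, 'q': array([-1.41049475e+00,  3.07507019e-01,  1.50752641e+00, -3.76839433e-06,
        1.32839357e+00, -7.34985785e-02]), 'qd': array([-1.15534201e-03, -1.48630906e-03, -1.79143976e-03,  1.06005612e-03,
        3.29817087e-05,  2.73132769e-04]), 'joint_efforts': array([ 4.78345883e-04, -4.58530641e+01, -2.52610463e+01, -2.62993535e-04,
        5.61179506e-03,  1.08698637e-05]), 'tcp_pos': array([ 0.13309103, -0.55875409,  0.23047425]), 'eef_rot': array([-1.64230152,  1.56896198,  1.73309219]), 'force': array([ 0.00235609, -0.14415486,  0.37487222]), 'wrist_torque': array([ 0.00947754, -0.03904107, -0.02217316]), 'opening': 0.9976640194751693}
```

View pics/top0.png

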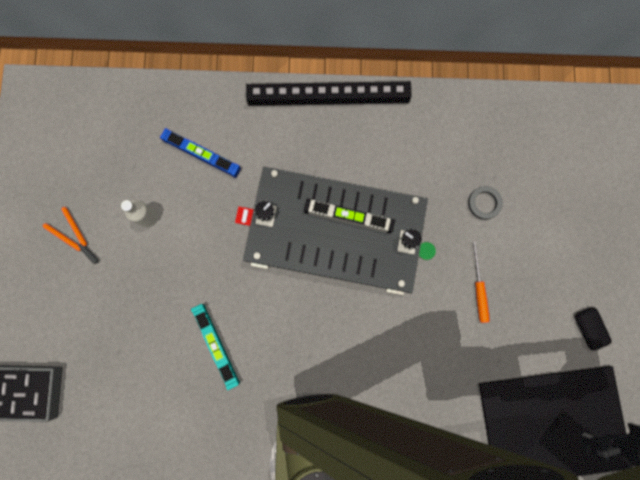

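View pics/side0.png

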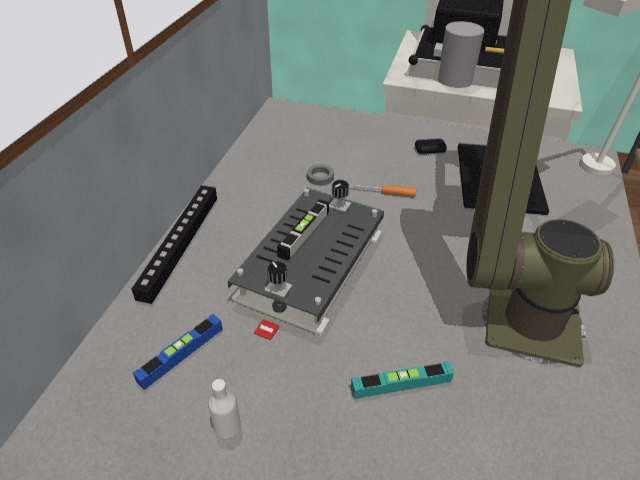

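The silver level is on the shelf at top (349,215). Its look-alikes are the blue one at (200,152) and the teal one at (215,347). The green disc is at (427,251) next to the knob at (410,240), and the red square is at (245,215) next to the knob at (264,211). I'll check both in a close crop.

Run:
```python
from h import *
f=dict(np.load('top0.npz')); save(f['img'],'c1.png',(235,160,445,300),3.8)
for n,u,v,z in [('green',427,251,.006),('red',245,215,.006),('knobR',410,239,.148),('knobL',264,211,.148),('lev',350,215,.12)]:
    print(n,p2w(f,u,v,z),p2w(f,u,v))
```

```text
green [ 0.51077299 -0.25755099  0.006     ] [ 0.51140404 -0.25862407  0.00091303]
red [0.5890362  0.20013371 0.006     ] [0.58905995 0.2001521  0.00587128]
knobR [ 0.51905921 -0.18962368  0.148     ] [ 0.5189159  -0.18944966  0.14897787]
knobL [0.57313893 0.13791157 0.148     ] [0.57270047 0.13767026 0.15026574]
lev [ 0.57493879 -0.05640465  0.12      ] [ 0.57451565 -0.0562696   0.12222185]
```

View pics/c1.png

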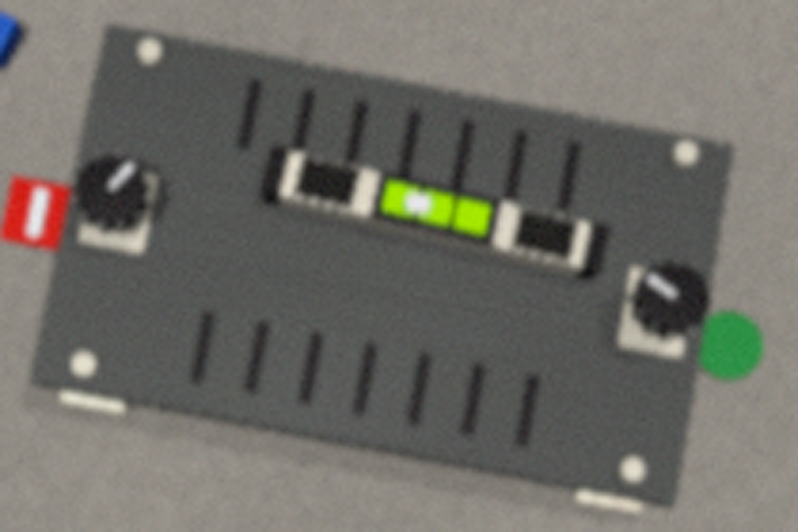

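Run:
```python
from h import *
from scipy.spatial.transform import Rotation as R
f=dict(np.load('top0.npz'));im=f['img'].astype(int)
o=env.get_obs(); M=R.from_euler('xyz',o['eef_rot']).as_matrix(); print(M.round(3)); 
r,g,b=im[...,0],im[...,1],im[...,2]
def cen(m,box):
    x0,y0,x1,y1=box; mm=np.zeros_like(m);mm[y0:y1,x0:x1]=m[y0:y1,x0:x1]; v,u=np.nonzero(mm); return u.mean(),v.mean(),len(u)
G=cen((g>r+40)&(g>b+30)&(r<80),(412,236,445,265)); Rd=cen((r>g+60),(232,203,258,230))
gw=p2w(f,G[0],G[1],.006); print(G,gw)
Rw=p2w(f,(237+252)/2,(207+224)/2,.006); print(Rd,Rw,p2w(f,Rd[0],Rd[1],.006))
d=(Rw-gw)/np.linalg.norm(Rw-gw); print(d,np.linalg.norm(Rw-gw), 'kR',gw+.062*d,'kL',Rw-.062*d)
# depth-based knob tops
z=f['z_map']; H=np.zeros((480,640,3))
vv,uu=np.mgrid[0:480,0:640];K=f['mtx'];T=f['T']
P=np.stack([(uu-K[0,2])/K[0,0]*z,-(vv-K[1,2])/K[1,1]*z,-z,np.ones_like(z)],-1)@T.T
for nm,box in(('R',(398,226,424,254)),('L',(252,198,278,225))):
    x0,y0,x1,y1=box; q=P[y0:y1,x0:x1,:3].reshape(-1,3); q=q[(q[:,2]>.14)]; print(nm,len(q),q.mean(0),(q.max(0)+q.min(0))/2)
q=P[190:240,300:396,:3].reshape(-1,3); q=q[(q[:,2]>.112)]; c=q.mean(0); e=np.linalg.svd(q[:,:2]-c[:2],full_matrices=False)[2][0]; t=(q[:,:2]-c[:2])@e; print('lev',len(q),c,e,t.min(),t.max())
```

```text
[[-0.     0.232 -0.973]
 [ 0.002 -0.973 -0.232]
 [-1.    -0.002 -0.   ]]
(np.float64(426.4318181818182), np.float64(250.4227272727273), 220) [ 0.51218633 -0.25613015  0.006     ]
(np.float64(243.68200836820083), np.float64(215.60251046025104), 239) [0.58772668 0.20132285 0.006     ] [0.58740661 0.20335489 0.006     ]
[0.16292603 0.98663829 0.        ] 0.46364813326303467 kR [ 0.52228774 -0.19495857  0.006     ] kL [0.57762526 0.14015128 0.006     ]
R 298 [ 0.52052781 -0.19145129  0.16268431] [ 0.44759101 -0.10097013  0.71974603]
L 296 [0.57232565 0.13644606 0.17459158] [0.47480961 0.08825465 0.71979902]
lev 1007 [ 0.57499073 -0.04745429  0.1373597 ] [-0.17743724 -0.98413212] -0.09906118419330469 0.11218058150767421
```

Emit:
step_arm:
  plan:
    - {"slide": [0.026, 0.024, 0], "spin": 7}
    - {"slide": [0.026, 0.024, 0], "spin": 7}
    - {"slide": [0.026, 0.024, 0], "spin": 7}
    - {"slide": [0.026, 0.024, 0], "spin": 7}
    - {"slide": [0.026, 0.024, 0], "spin": 7}
  hand: -0.6

```text
clock: 0.52
tcp_pos: [0.2608, -0.4397, 0.2275]
eef_rot: [-0.963, 1.567, 3.033]
force: [0.7, -0.2, 0.0]
opening: 0.798
```

Emit:
step_arm:
  plan:
    - {"slide": [0.026, 0.024, 0], "spin": 7}
    - {"slide": [0.026, 0.024, 0], "spin": 7}
    - {"slide": [0.026, 0.024, 0], "spin": 7}
    - {"slide": [0.026, 0.024, 0], "spin": 7}
    - {"slide": [0.026, 0.024, 0], "spin": 7}

```text
clock: 0.93
tcp_pos: [0.3945, -0.3116, 0.2257]
eef_rot: [-1.555, 1.565, 3.068]
force: [-0.0, -0.6, 1.6]
opening: 0.798
```

Emit:
step_arm:
  plan:
    - {"slide": [0.026, 0.024, 0], "spin": 7}
    - {"slide": [0.026, 0.024, 0], "spin": 7}
    - {"slide": [0.026, 0.024, 0], "spin": 7}
    - {"slide": [0.026, 0.024, 0], "spin": 7}
    - {"slide": [0.026, 0.024, 0], "spin": 7}

```text
clock: 1.35
tcp_pos: [0.5283, -0.1831, 0.224]
eef_rot: [-1.822, 1.562, -2.858]
force: [-0.1, -1.3, 0.4]
opening: 0.799
```

```bash
cat >> h.py <<'E'
def st():
    from scipy.spatial.transform import Rotation as R
    o=env.get_obs(); M=R.from_euler('xyz',o['eef_rot']).as_matrix()
    print('t',round(o['clock'],2),'tcp',o['tcp_pos'].round(4),'x',M[:,0].round(3),'az',round(np.degrees(np.arctan2(M[1,1],M[0,1])),1),'q',o['q'].round(2),'F',o['force'].round(1),'Tq',o['wrist_torque'].round(2),'op',round(o['opening'],3))
E
python3 -c "
from h import *
st()"
```

```text
t 1.35 tcp [ 0.5283 -0.1831  0.224 ] x [-0.009 -0.003 -1.   ] az 30.7 q [-0.41  0.29  1.54 -0.01  1.31 -0.94] F [-0.1 -1.3  0.4] Tq [-0.04 -0.   -0.03] op 0.799
```

Emit:
step_arm:
  plan:
    - {"slide": [-0.007, -0.011, -0.03], "spin": 0}
    - {"slide": [0, 0, 0], "spin": 0}

```text
clock: 1.52
tcp_pos: [0.5281, -0.187, 0.1935]
eef_rot: [-1.892, 1.567, -2.912]
force: [-2.2, 1.5, -1.2]
opening: 0.801
```

```bash
python3 -c "
from h import *
st()
f=grab('top');save(f['img'],'t1.png',(300,160,460,280),5)
f=grab('side');save(f['img'],'s1.png',(230,140,430,290),4)
st()"
```

```text
t 1.52 tcp [ 0.5281 -0.187   0.1935] x [-0.004 -0.001 -1.   ] az 31.6 q [-0.41  0.32  1.59 -0.    1.24 -0.97] F [-2.2  1.5 -1.2] Tq [-0.03  0.13  0.01] op 0.801
t 1.62 tcp [ 0.5319 -0.1885  0.1984] x [ 0.006 -0.003 -1.   ] az 31.4 q [-0.42  0.32  1.58 -0.    1.24 -0.96] F [ 0.  -0.4  0.3] Tq [-0.    0.03 -0.01] op 0.801
```

View pics/t1.png

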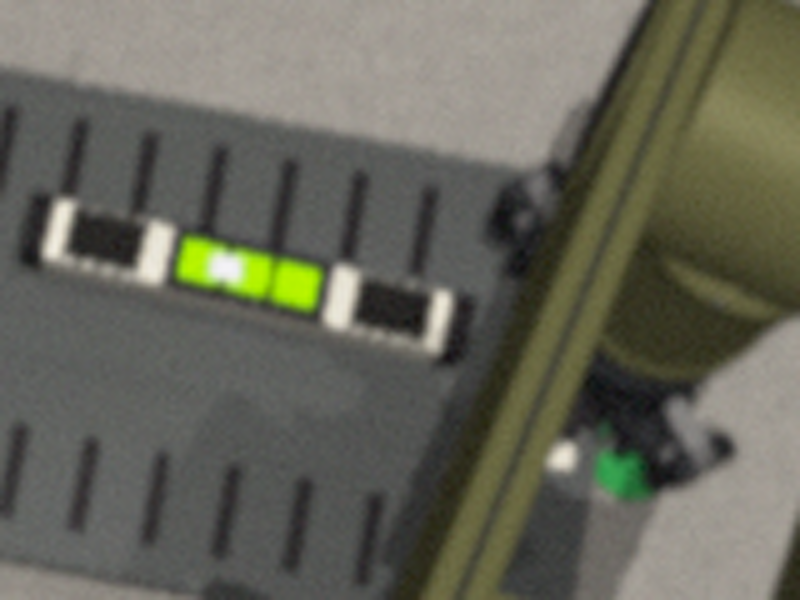

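View pics/s1.png

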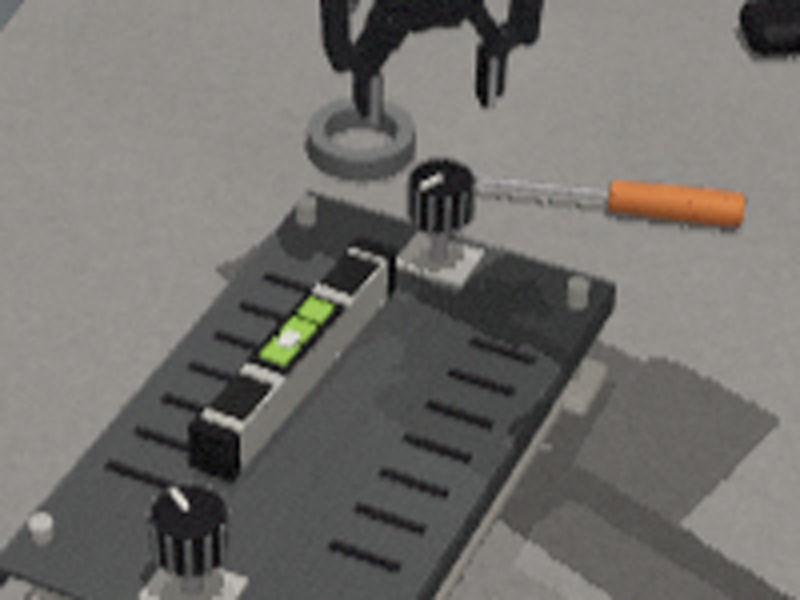

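The side view shows the gripper above the right-hand (green) knob, whose top is at side (340,183). The bubble is well to the left of centre.

```bash
python3 -c "
from h import *
f=dict(np.load('side0.npz'))
print(p2w(f,230+441/4,140+172/4,.148)); save(f['img'],'s0k.png',(315,165,375,210),10)
f=dict(np.load('top0.npz')); save(f['img'],'t0k.png',(385,215,445,260),10)
st()"
```

```text
[ 0.52271006 -0.1981546   0.148     ]
t 1.62 tcp [ 0.5319 -0.1885  0.1984] x [ 0.006 -0.003 -1.   ] az 31.4 q [-0.42  0.32  1.58 -0.    1.24 -0.96] F [ 0.  -0.4  0.3] Tq [-0.    0.03 -0.01] op 0.801
```

View pics/s0k.png

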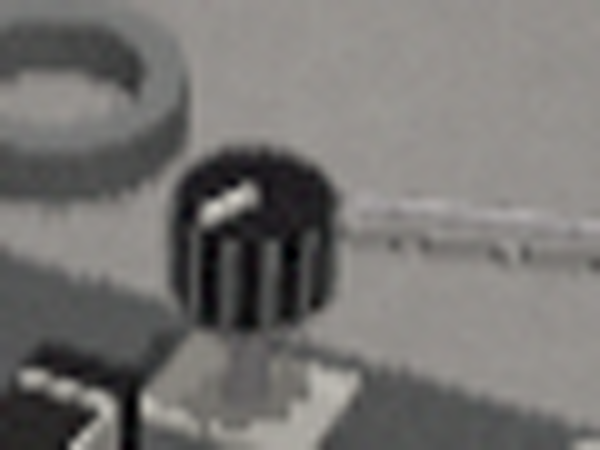

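View pics/t0k.png

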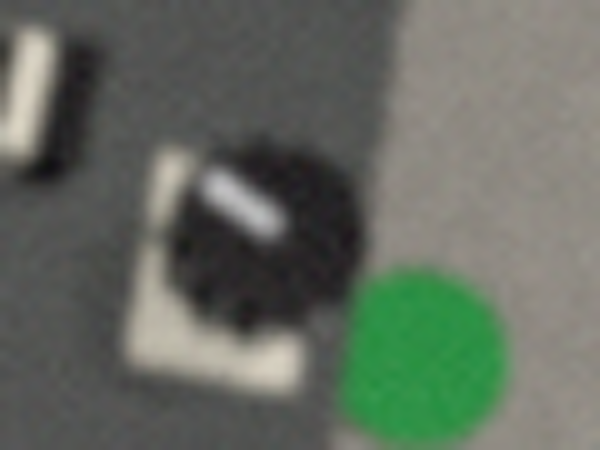

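Emit:
step_arm:
  plan:
    - {"slide": [-0.01, -0.0065, 0], "spin": 0}
    - {"slide": [0, 0, 0], "spin": 0}
    - {"slide": [0, 0, 0], "spin": 0}

```text
clock: 1.87
tcp_pos: [0.5217, -0.1973, 0.2013]
eef_rot: [0.572, 1.56, -0.454]
force: [0.9, 0.4, -0.2]
opening: 0.802
```

Emit:
step_arm:
  plan:
    - {"slide": [0, 0.002, -0.025], "spin": 0}
    - {"slide": [0, 0, -0.025], "spin": 0}
    - {"slide": [0, 0, -0.02], "spin": 0}
    - {"slide": [0, 0, 0], "spin": 0}

```text
clock: 2.2
tcp_pos: [0.5233, -0.2008, 0.1365]
eef_rot: [0.585, 1.545, -0.45]
force: [-0.7, 0.3, -0.4]
opening: 0.8
```

Emit:
step_arm:
  plan:
    - {"slide": [-0.001, 0.005, 0], "spin": 0}
    - {"slide": [0, 0, -0.01], "spin": 0}
    - {"slide": [0, 0, 0], "spin": 0}

```text
clock: 2.45
tcp_pos: [0.5227, -0.1977, 0.129]
eef_rot: [0.59, 1.541, -0.448]
force: [-0.0, -0.1, 0.7]
opening: 0.801
```

```bash
python3 -c "
from h import *
st()
f=grab('side');save(f['img'],'s2.png',(280,120,400,210),6)
st()"
```

```text
t 2.45 tcp [ 0.5227 -0.1977  0.129 ] x [ 0.027 -0.013 -1.   ] az 30.5 q [-0.44  0.37  1.7  -0.    1.04 -0.97] F [-0.  -0.1  0.7] Tq [0.01 0.   0.01] op 0.801
t 2.5 tcp [ 0.5235 -0.1979  0.13  ] x [ 0.028 -0.014 -1.   ] az 30.6 q [-0.44  0.37  1.7  -0.    1.04 -0.97] F [ 0.   0.2 -0.4] Tq [ 0.02  0.01 -0.02] op 0.797
```

View pics/s2.png

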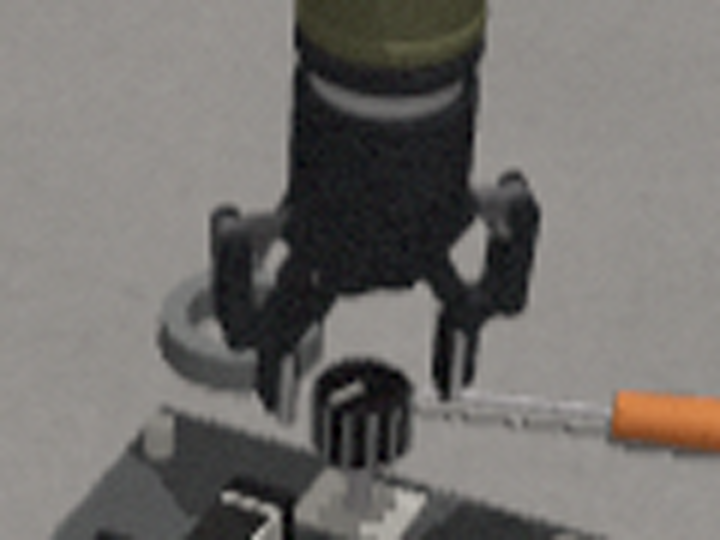

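Emit:
step_arm:
  plan:
    - {"slide": [-0.001, 0.003, -0.014], "spin": 0}
    - {"slide": [0, 0, 0], "spin": 0}
    - {"slide": [0, 0, 0], "spin": 0}

```text
clock: 2.75
tcp_pos: [0.5251, -0.1961, 0.1192]
eef_rot: [0.593, 1.532, -0.445]
force: [0.5, -1.0, -0.1]
opening: 0.802
```

Emit:
step_arm:
  plan:
    - {"slide": [0, 0, 0], "spin": 0}
    - {"slide": [0, 0, 0], "spin": 0}
    - {"slide": [0, 0, 0], "spin": 0}
    - {"slide": [0, 0, 0], "spin": 0}
  hand: 1

```text
clock: 3.08
tcp_pos: [0.5242, -0.1975, 0.1217]
eef_rot: [0.506, 1.532, -0.531]
force: [4.6, 1.3, -11.1]
opening: 0.473
```

```bash
python3 -c "
from h import *
st()
f=grab('side');save(f['img'],'s3.png',(280,120,400,210),6)
st()"
```

```text
t 3.08 tcp [ 0.5242 -0.1975  0.1217] x [ 0.033 -0.02  -0.999] az 30.6 q [-0.43  0.37  1.71 -0.    1.01 -0.97] F [  4.6   1.3 -11.1] Tq [ 0.2  -0.51 -0.04] op 0.473
t 3.13 tcp [ 0.5243 -0.1975  0.1216] x [ 0.033 -0.02  -0.999] az 30.6 q [-0.43  0.37  1.71 -0.    1.01 -0.97] F [-1.  -0.8 -1.5] Tq [-0.19  0.23 -0.04] op 0.475
```

View pics/s3.png

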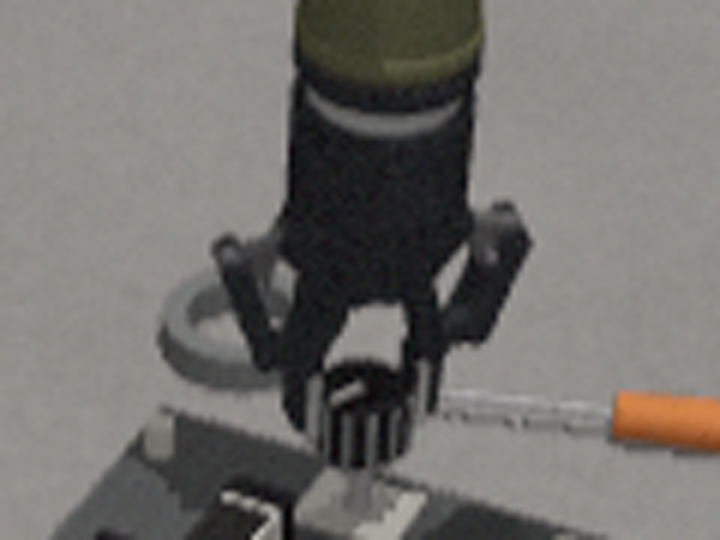

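The knob is gripped at opening 0.473. I'll turn it clockwise in stages.

Emit:
step_arm:
  plan:
    - {"slide": [0, 0, 0], "spin": -7}
    - {"slide": [0, 0, 0], "spin": -7}
    - {"slide": [0, 0, 0], "spin": -7}
    - {"slide": [0, 0, 0], "spin": -7}
    - {"slide": [0, 0, 0], "spin": -7}

```text
clock: 3.55
tcp_pos: [0.5219, -0.1982, 0.1216]
eef_rot: [0.383, 1.534, -1.279]
force: [-1.2, -0.1, -1.8]
opening: 0.474
```

```bash
python3 -c "
from h import *
st()
f=grab('side');save(f['img'],'s4.png',(270,120,400,260),4)
st()"
```

```text
t 3.55 tcp [ 0.5219 -0.1982  0.1216] x [ 0.011 -0.035 -0.999] az -5.2 q [-0.42  0.38  1.71 -0.03  1.03 -0.31] F [-1.2 -0.1 -1.8] Tq [-0.05  0.27  0.1 ] op 0.474
t 3.6 tcp [ 0.5219 -0.1982  0.1216] x [ 0.01  -0.035 -0.999] az -5.5 q [-0.42  0.38  1.71 -0.03  1.03 -0.31] F [-2.  -1.8 -0.8] Tq [-0.18  0.36 -0.14] op 0.474
```

View pics/s4.png

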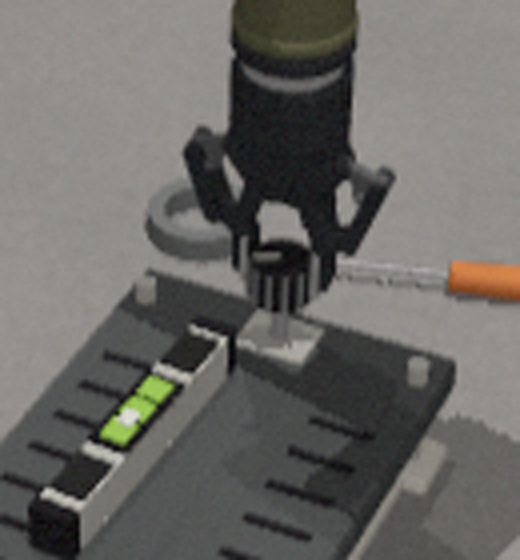

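The white mark turned with the gripper and forces are small, so I'll continue.

Emit:
step_arm:
  plan:
    - {"slide": [0, 0, 0], "spin": -7}
    - {"slide": [0, 0, 0], "spin": -7}
    - {"slide": [0, 0, 0], "spin": -7}
    - {"slide": [0, 0, 0], "spin": -7}
    - {"slide": [0, 0, 0], "spin": -7}

```text
clock: 4.02
tcp_pos: [0.5196, -0.1974, 0.1216]
eef_rot: [0.249, 1.535, -2.03]
force: [-1.2, 0.9, -1.2]
opening: 0.472
```

Emit:
step_arm:
  plan:
    - {"slide": [0, 0, 0], "spin": 0}
    - {"slide": [0, 0, 0], "spin": 0}
    - {"slide": [0, 0, 0], "spin": 0}
    - {"slide": [0, 0, 0], "spin": 0}
    - {"slide": [0, 0, 0], "spin": 0}

```text
clock: 4.43
tcp_pos: [0.5197, -0.1974, 0.1216]
eef_rot: [0.243, 1.535, -2.023]
force: [-0.9, -0.6, -1.0]
opening: 0.472
```

Emit:
step_arm:
  plan:
    - {"slide": [0, 0, 0], "spin": 0}
    - {"slide": [0, 0, 0], "spin": 0}
    - {"slide": [0, 0, 0], "spin": 0}
    - {"slide": [0, 0, 0], "spin": 0}
    - {"slide": [0, 0, 0], "spin": 0}

```text
clock: 4.85
tcp_pos: [0.5197, -0.1974, 0.1216]
eef_rot: [0.246, 1.535, -2.018]
force: [-0.9, 0.3, -1.7]
opening: 0.473
```

Emit:
step_arm:
  plan:
    - {"slide": [0, 0, 0], "spin": 0}
    - {"slide": [0, 0, 0], "spin": 0}
    - {"slide": [0, 0, 0], "spin": 0}
    - {"slide": [0, 0, 0], "spin": 0}
    - {"slide": [0, 0, 0], "spin": 0}

```text
clock: 5.27
tcp_pos: [0.5197, -0.1974, 0.1216]
eef_rot: [0.248, 1.535, -2.015]
force: [-1.1, -1.1, -1.3]
opening: 0.474
```

Emit:
step_arm:
  plan:
    - {"slide": [0, 0, 0], "spin": 0}
    - {"slide": [0, 0, 0], "spin": 0}
    - {"slide": [0, 0, 0], "spin": 0}
    - {"slide": [0, 0, 0], "spin": 0}
    - {"slide": [0, 0, 0], "spin": 0}

```text
clock: 5.68
tcp_pos: [0.5197, -0.1974, 0.1216]
eef_rot: [0.246, 1.535, -2.017]
force: [-1.4, -0.3, -2.0]
opening: 0.474
```

```bash
python3 -c "
from h import *
st()
f=grab('side');save(f['img'],'s5.png',(280,190,340,270),7)
f=grab('top');save(f['img'],'t5.png',(300,190,400,240),8)
st()"
```

```text
t 5.68 tcp [ 0.5197 -0.1974  0.1216] x [-0.015 -0.032 -0.999] az -39.6 q [-0.42  0.39  1.69 -0.04  1.06  0.3 ] F [-1.4 -0.3 -2. ] Tq [-0.13  0.09 -0.12] op 0.474
t 5.78 tcp [ 0.5197 -0.1974  0.1216] x [-0.015 -0.032 -0.999] az -39.7 q [-0.42  0.39  1.69 -0.04  1.06  0.3 ] F [-2.1 -0.3 -1.8] Tq [-0.11  0.   -0.1 ] op 0.472
```

View pics/s5.png

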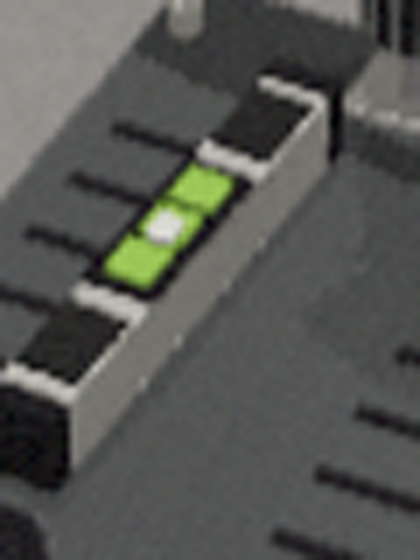

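View pics/t5.png

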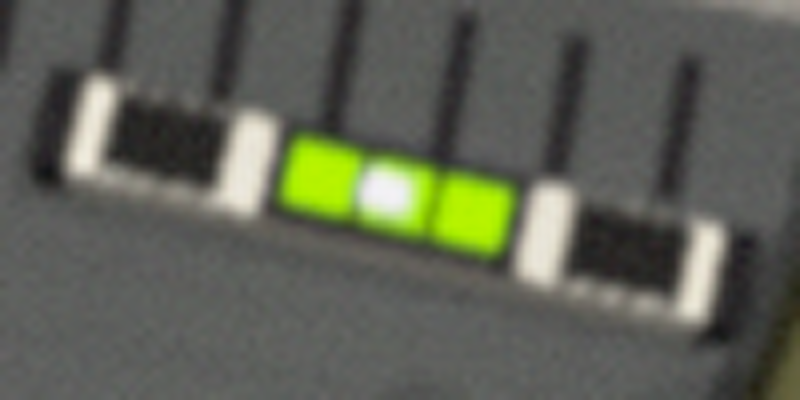

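The bubble is about 3.5 mm left of centre: in the top crop it is at x=385 and the vial middle is at 397. That needs about 30° more.

Emit:
step_arm:
  plan:
    - {"slide": [0, 0, 0], "spin": -7}
    - {"slide": [0, 0, 0], "spin": -7}
    - {"slide": [0, 0, 0], "spin": -7}
    - {"slide": [0, 0, 0], "spin": -7}
    - {"slide": [0, 0, 0], "spin": 0}

```text
clock: 6.2
tcp_pos: [0.5184, -0.1958, 0.1216]
eef_rot: [0.165, 1.535, -2.601]
force: [-0.1, -1.3, -2.6]
opening: 0.469
```

Emit:
step_arm:
  plan:
    - {"slide": [0, 0, 0], "spin": 0}
    - {"slide": [0, 0, 0], "spin": 0}
    - {"slide": [0, 0, 0], "spin": 0}
    - {"slide": [0, 0, 0], "spin": 0}
    - {"slide": [0, 0, 0], "spin": 0}

```text
clock: 6.62
tcp_pos: [0.5184, -0.1959, 0.1216]
eef_rot: [0.172, 1.535, -2.583]
force: [-0.5, 0.0, -1.9]
opening: 0.475
```

Emit:
step_arm:
  plan:
    - {"slide": [0, 0, 0], "spin": 0}
    - {"slide": [0, 0, 0], "spin": 0}
    - {"slide": [0, 0, 0], "spin": 0}
    - {"slide": [0, 0, 0], "spin": 0}
    - {"slide": [0, 0, 0], "spin": 0}

```text
clock: 7.03
tcp_pos: [0.5184, -0.1959, 0.1216]
eef_rot: [0.172, 1.535, -2.581]
force: [-0.7, -0.2, -2.3]
opening: 0.47
```

Emit:
step_arm:
  plan:
    - {"slide": [0, 0, 0], "spin": 0}
    - {"slide": [0, 0, 0], "spin": 0}
    - {"slide": [0, 0, 0], "spin": 0}
    - {"slide": [0, 0, 0], "spin": 0}
    - {"slide": [0, 0, 0], "spin": 0}

```text
clock: 7.45
tcp_pos: [0.5184, -0.1959, 0.1216]
eef_rot: [0.172, 1.535, -2.582]
force: [-0.7, -0.1, -1.0]
opening: 0.476
```

Emit:
step_arm:
  plan:
    - {"slide": [0, 0, 0], "spin": 0}
    - {"slide": [0, 0, 0], "spin": 0}
    - {"slide": [0, 0, 0], "spin": 0}
    - {"slide": [0, 0, 0], "spin": 0}
    - {"slide": [0, 0, 0], "spin": 0}

```text
clock: 7.87
tcp_pos: [0.5184, -0.1959, 0.1216]
eef_rot: [0.17, 1.535, -2.584]
force: [-1.4, 0.4, -2.1]
opening: 0.474
```

```bash
cat >> h.py <<'E'
def bub(f,box):
    # bubble offset (m, + = left) along vial: green extents vs white centroid, plane z=.119
    x0,y0,x1,y1=box; c=f['img'][y0:y1,x0:x1].astype(float)
    r,g,b=c[...,0],c[...,1],c[...,2]
    grn=(g>b+60)&(g>120); 
    vg,ug=np.nonzero(grn)
    hull=cv2.convexHull(np.stack([ug,vg],1).astype(np.int32)); m=np.zeros(grn.shape,np.uint8); cv2.fillConvexPoly(m,hull,1)
    w=np.clip(b-90,0,None)*m*(r>120)
    P=lambda u,v:p2w(f,u+x0,v+y0,.119)
    vc,uc=(np.nonzero(m)[0].mean(),np.nonzero(m)[1].mean())
    vv,uu=np.mgrid[:m.shape[0],:m.shape[1]]
    wb=P((w*uu).sum()/w.sum(),(w*vv).sum()/w.sum()); ctr=P(uc,vc)
    d=np.array([.163,.987,0]); q=[P(*h[0])@d for h in hull]
    return ((wb-ctr)@d*1e3).round(2),((max(q)+min(q))/2*1e3).round(1),(wb@d*1e3).round(1),((max(q)-min(q))*1e3).round(1)
E
python3 -c "
from h import *
for n,b in(('top',(330,195,372,232)),('side',(285,200,325,240))):
    f=dict(np.load(n+'0.npz')); print('init',n,bub(f,b))
    f=grab(n); print(n,bub(f,b)); save(f['img'],n+'6.png',b,14)
st()"
```

```text
init top (np.float64(11.16), np.float64(40.1), np.float64(51.1), np.float64(66.2))
top (np.float64(0.11), np.float64(40.5), np.float64(40.6), np.float64(67.0))
init side (np.float64(9.82), np.float64(41.7), np.float64(51.6), np.float64(65.2))
side (np.float64(-2.42), np.float64(39.5), np.float64(37.8), np.float64(65.2))
t 7.97 tcp [ 0.5184 -0.1959  0.1216] x [-0.03  -0.019 -0.999] az -67.8 q [-0.42  0.39  1.68 -0.03  1.09  0.78] F [-0.7  0.1 -1.1] Tq [-0.3   0.03 -0.12] op 0.476
```

View pics/top6.png

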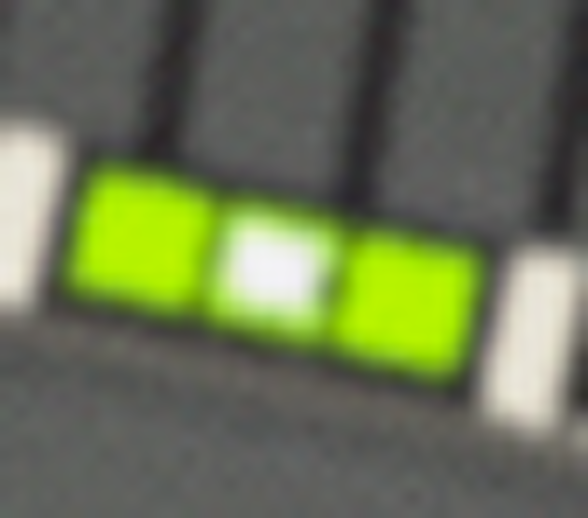

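View pics/side6.png

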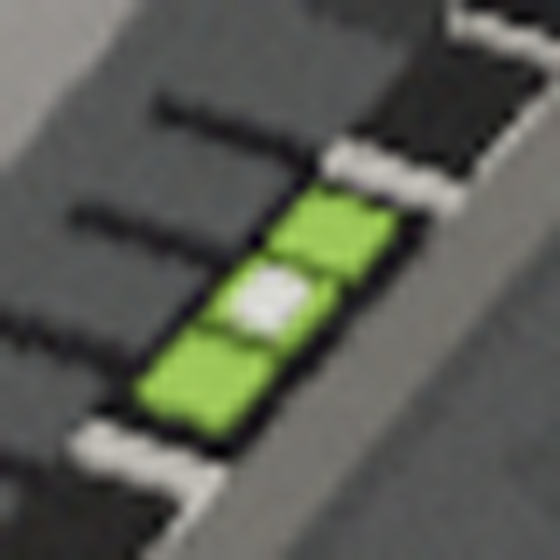

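The bubble is between the lines in both views (top +0.1 mm). I'll release with a partial opening and lift.

Emit:
step_arm:
  plan:
    - {"slide": [0, 0, 0], "spin": 0}
    - {"slide": [0, 0, 0], "spin": 0}
    - {"slide": [0, 0, 0], "spin": 0}
  hand: -0.4

```text
clock: 8.22
tcp_pos: [0.5197, -0.1961, 0.1222]
eef_rot: [0.22, 1.537, -2.533]
force: [0.3, 0.5, 0.2]
opening: 0.701
```

Emit:
step_arm:
  plan:
    - {"slide": [0, 0, 0.03], "spin": 0}
    - {"slide": [0, 0, 0.03], "spin": 0}
    - {"slide": [0, 0, 0.03], "spin": 0}
    - {"slide": [0, 0, 0], "spin": 0}

```text
clock: 8.55
tcp_pos: [0.5193, -0.1956, 0.2145]
eef_rot: [0.143, 1.536, -2.61]
force: [1.2, 0.0, 0.3]
opening: 0.695
```

```bash
python3 -c "
from h import *
st()
f=grab('top'); print(bub(f,(330,195,372,232))); save(f['img'],'t7.png',(295,170,435,275),5.7); 
import numpy as np
for u,v in ((0,0),):pass
np.savez('t7.npz',**f)
f=grab('side'); np.savez('s7.npz',**f); save(f['img'],'s7.png',(230,130,400,280),4.5); st()"
```

```text
t 8.55 tcp [ 0.5193 -0.1956  0.2145] x [-0.03  -0.018 -0.999] az -67.7 q [-0.42  0.3   1.56 -0.03  1.3   0.77] F [1.2 0.  0.3] Tq [ 0.04 -0.06  0.01] op 0.695
(np.float64(0.06), np.float64(40.5), np.float64(40.5), np.float64(67.0))
t 8.65 tcp [ 0.5168 -0.1945  0.2102] x [-0.037 -0.015 -0.999] az -67.7 q [-0.42  0.31  1.56 -0.03  1.3   0.77] F [ 0.   0.9 -0.9] Tq [-0.03 -0.01  0.02] op 0.702
```

View pics/t7.png

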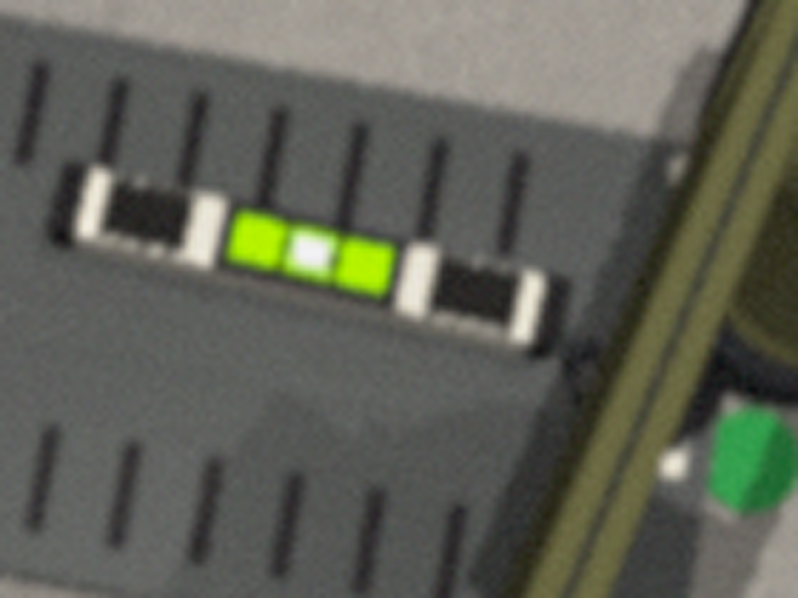

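View pics/s7.png

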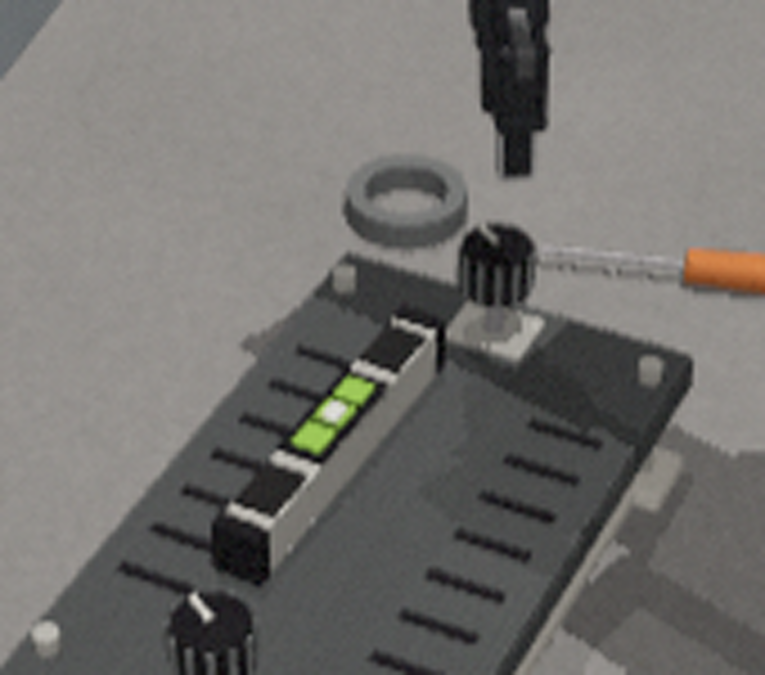

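```bash
python3 -c "
from h import *
f=dict(np.load('t7.npz'))
for u,v in((478,287),(147,211),(310,253),(435,270),(520,305)):
    U,V=295+u/5.7,170+v/5.7; print(p2w(f,U,V,.119),p2w(f,U,V))
f=dict(np.load('s7.npz'))
for u,v in((395,346),(335,411)):
    U,V=230+u/4.5,130+v/4.5; print('side',p2w(f,U,V,.119),p2w(f,U,V))
"
```

```text
[ 0.56455595 -0.12299966  0.119     ] [ 0.56462583 -0.12304477  0.11861496]
[0.59184981 0.01110451 0.119     ] [0.59213937 0.0110995  0.11758483]
[ 0.57652255 -0.055027    0.119     ] [ 0.57594201 -0.05484655  0.12202954]
[ 0.571014  -0.1055664  0.119    ] [ 0.57056399 -0.10531997  0.12140691]
[ 0.55768533 -0.14001331  0.119     ] [ 0.55881343 -0.14085817  0.11257836]
side [ 0.56077607 -0.12040403  0.119     ] [ 0.56065275 -0.11998179  0.11935744]
side [ 0.57627705 -0.05630024  0.119     ] [ 0.57530133 -0.05332468  0.12168798]
```

Emit:
step_arm:
  plan:
    - {"slide": [0.01, 0.02, 0], "spin": -6.5}
    - {"slide": [0.01, 0.02, 0], "spin": -6.5}
    - {"slide": [0.01, 0.02, 0], "spin": -6.5}
    - {"slide": [0.01, 0.01, 0], "spin": -6.5}
    - {"slide": [0, 0, 0], "spin": -5}
  hand: 1

```text
clock: 9.07
tcp_pos: [0.5547, -0.1217, 0.2053]
eef_rot: [-0.054, 1.523, 2.91]
force: [0.3, -0.7, 0.5]
opening: 0.006
```

Emit:
step_arm:
  plan:
    - {"slide": [0, 0, 0], "spin": 0}
    - {"slide": [0, 0, 0], "spin": 0}
    - {"slide": [0, 0, 0], "spin": 0}

```text
clock: 9.32
tcp_pos: [0.553, -0.1202, 0.2013]
eef_rot: [-0.062, 1.517, 2.905]
force: [-0.5, -0.2, -1.0]
opening: -0.002
```

```bash
python3 -c "
from h import *
st()"
```

```text
t 9.32 tcp [ 0.553  -0.1202  0.2013] x [-0.053  0.013 -0.999] az -100.0 q [-0.29  0.35  1.53 -0.    1.32  1.46] F [-0.5 -0.2 -1. ] Tq [-0.02 -0.02  0.03] op -0.002
```

Emit:
step_arm:
  plan:
    - {"slide": [0.011, -0.002, -0.02], "spin": 0}
    - {"slide": [0, 0, -0.02], "spin": 0}
    - {"slide": [0, 0, -0.015], "spin": 0}
    - {"slide": [0, 0, 0], "spin": 0}
    - {"slide": [0, 0, 0], "spin": 0}

```text
clock: 9.73
tcp_pos: [0.5629, -0.1243, 0.144]
eef_rot: [-0.054, 1.516, 2.92]
force: [0.3, -0.8, 0.3]
opening: -0.0
```

```bash
python3 -c "
from h import *
st()
f=grab('side');save(f['img'],'s8.png',(270,150,370,250),6)
f=grab('top');save(f['img'],'t8.png',(310,170,430,270),6)
"
```

```text
t 9.73 tcp [ 0.5629 -0.1243  0.144 ] x [-0.053  0.012 -0.999] az -99.6 q [-0.29  0.41  1.58 -0.    1.2   1.45] F [ 0.3 -0.8  0.3] Tq [ 0.02 -0.06 -0.01] op -0.0
```

View pics/s8.png

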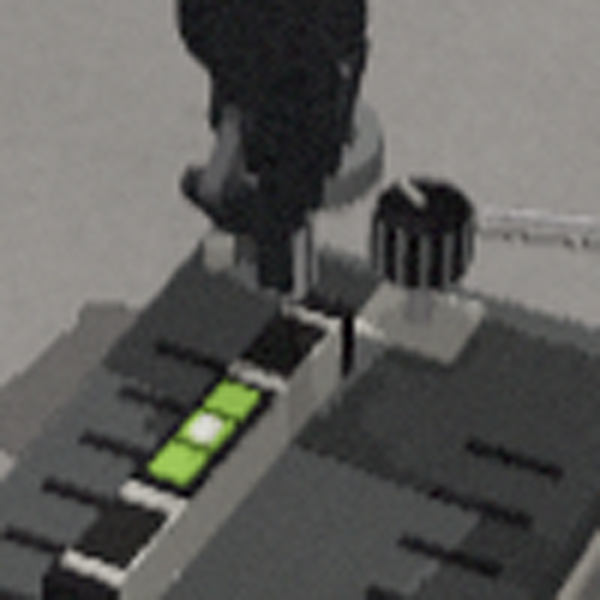

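View pics/t8.png

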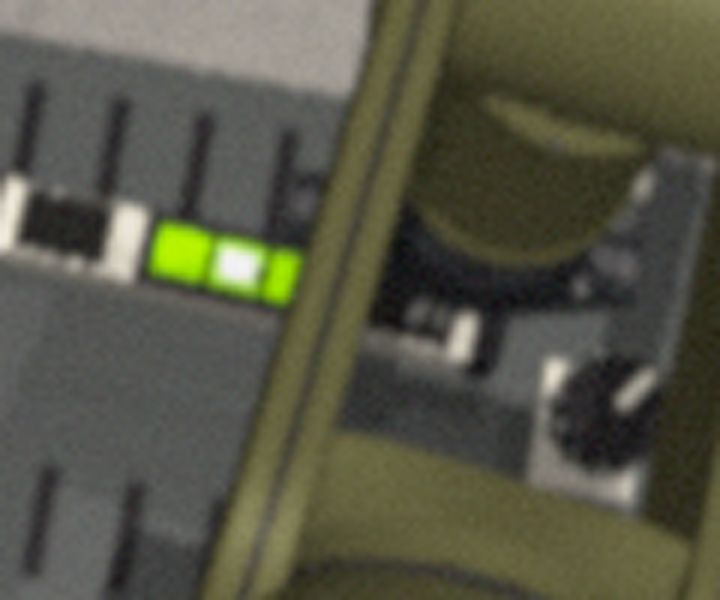

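The fingertip is over the right pad and the bubble is centred. I'll lower it slowly.

Emit:
step_arm:
  plan:
    - {"slide": [0.001, 0.002, -0.008], "spin": 0}
    - {"slide": [0, 0, -0.004], "spin": 0}
    - {"slide": [0, 0, 0], "spin": 0}
    - {"slide": [0, 0, 0], "spin": 0}

```text
clock: 10.17
tcp_pos: [0.566, -0.1229, 0.1347]
eef_rot: [-0.046, 1.523, 2.928]
force: [-0.2, -0.1, 0.0]
opening: 0.004
```

Emit:
step_arm:
  plan:
    - {"slide": [0, 0, -0.002], "spin": 0}
    - {"slide": [0, 0, -0.002], "spin": 0}

```text
clock: 10.33
tcp_pos: [0.5667, -0.123, 0.1315]
eef_rot: [-0.041, 1.525, 2.933]
force: [0.3, -0.6, -0.5]
opening: -0.003
```

Emit:
step_arm:
  plan:
    - {"slide": [-0.003, 0, -0.002], "spin": 0}
    - {"slide": [0, 0, -0.002], "spin": 0}
    - {"slide": [0, 0, -0.002], "spin": 0}

```text
clock: 10.58
tcp_pos: [0.5636, -0.123, 0.1253]
eef_rot: [-0.04, 1.526, 2.935]
force: [-0.2, -0.5, -0.8]
opening: 0.001
```

Emit:
step_arm:
  plan:
    - {"slide": [-0.001, 0, -0.0015], "spin": 0}
    - {"slide": [0, 0, -0.0015], "spin": 0}

```text
clock: 10.75
tcp_pos: [0.5622, -0.1229, 0.1218]
eef_rot: [-0.041, 1.526, 2.934]
force: [-0.2, -0.6, 0.4]
opening: -0.0
```

Emit:
step_arm:
  plan:
    - {"slide": [0, 0, -0.001], "spin": 0}
    - {"slide": [0, 0, -0.001], "spin": 0}

```text
clock: 10.92
tcp_pos: [0.5622, -0.123, 0.12]
eef_rot: [-0.041, 1.526, 2.934]
force: [-0.6, 1.1, 12.0]
opening: -0.0
```

Emit:
step_arm:
  plan:
    - {"slide": [0, 0, -0.001], "spin": 0}

```text
clock: 11.0
tcp_pos: [0.5623, -0.123, 0.12]
eef_rot: [-0.039, 1.526, 2.935]
force: [-2.0, 0.3, 11.3]
opening: -0.003
```

Emit:
step_arm:
  plan:
    - {"slide": [0, 0, -0.001], "spin": 0}

```text
clock: 11.08
tcp_pos: [0.5623, -0.123, 0.1201]
eef_rot: [-0.038, 1.526, 2.936]
force: [-2.8, 0.0, 6.2]
opening: -0.003
```

Emit:
step_arm:
  plan:
    - {"slide": [0, 0, -0.0015], "spin": 0}
    - {"slide": [0, 0, -0.0015], "spin": 0}
    - {"slide": [0, 0, -0.0015], "spin": 0}

```text
clock: 11.33
tcp_pos: [0.5625, -0.1231, 0.1201]
eef_rot: [-0.03, 1.529, 2.944]
force: [-3.1, 1.7, 9.2]
opening: 0.001
```

Emit:
step_arm:
  plan:
    - {"slide": [0, 0, -0.0015], "spin": 0}
    - {"slide": [0, 0, -0.0015], "spin": 0}
    - {"slide": [0, 0, -0.0015], "spin": 0}

```text
clock: 11.58
tcp_pos: [0.5625, -0.123, 0.12]
eef_rot: [-0.022, 1.531, 2.953]
force: [-2.2, 0.0, 9.5]
opening: -0.0
```

The push is steady at about 9.5 N. I'll hold it so the bubble settles, then check.

Emit:
step_arm:
  plan:
    - {"slide": [0, 0, -0.0016], "spin": 0}
    - {"slide": [0, 0, -0.0016], "spin": 0}
    - {"slide": [0, 0, -0.0016], "spin": 0}
    - {"slide": [0, 0, -0.0016], "spin": 0}
    - {"slide": [0, 0, -0.0016], "spin": 0}

```text
clock: 12.0
tcp_pos: [0.5625, -0.1231, 0.12]
eef_rot: [-0.002, 1.535, 2.973]
force: [-4.2, 0.2, 9.7]
opening: 0.001
```

```bash
python3 -c "
from h import *
st()
for i in range(40):
    f=grab('side')
    if i%8==7: o=env.get_obs(); print(o['force'].round(1),o['tcp_pos'].round(4),bub(f,(285,200,325,240)))
save(f['img'],'s9.png',(270,150,370,250),6)
f=grab('top');save(f['img'],'t9.png',(240,170,440,270),4)
st()
"
```

```text
t 12.0 tcp [ 0.5625 -0.1231  0.12  ] x [-0.035  0.006 -0.999] az -99.5 q [-0.29  0.43  1.62 -0.    1.13  1.45] F [-4.2  0.2  9.7] Tq [0.12 0.49 0.02] op 0.001
[-2.2  0.8  9.3] [ 0.5626 -0.123   0.12  ] (np.float64(-3.24), np.float64(39.5), np.float64(37.7), np.float64(65.2))
[-3.   1.6 10.2] [ 0.5626 -0.1231  0.12  ] (np.float64(-3.24), np.float64(39.5), np.float64(37.7), np.float64(65.2))
[-2.2  1.5  9.1] [ 0.5625 -0.1231  0.12  ] (np.float64(-3.21), np.float64(39.5), np.float64(37.7), np.float64(65.2))
[-3.  1.  9.] [ 0.5625 -0.1231  0.12  ] (np.float64(-3.2), np.float64(39.5), np.float64(37.7), np.float64(65.2))
[-3.5  0.4  9.9] [ 0.5626 -0.1231  0.12  ] (np.float64(-3.2), np.float64(39.5), np.float64(37.7), np.float64(65.2))
t 14.05 tcp [ 0.5625 -0.1231  0.12  ] x [-0.035  0.006 -0.999] az -99.5 q [-0.29  0.43  1.62 -0.    1.13  1.45] F [-3.1  1.3 10.1] Tq [0.12 0.53 0.02] op -0.002
```

View pics/s9.png

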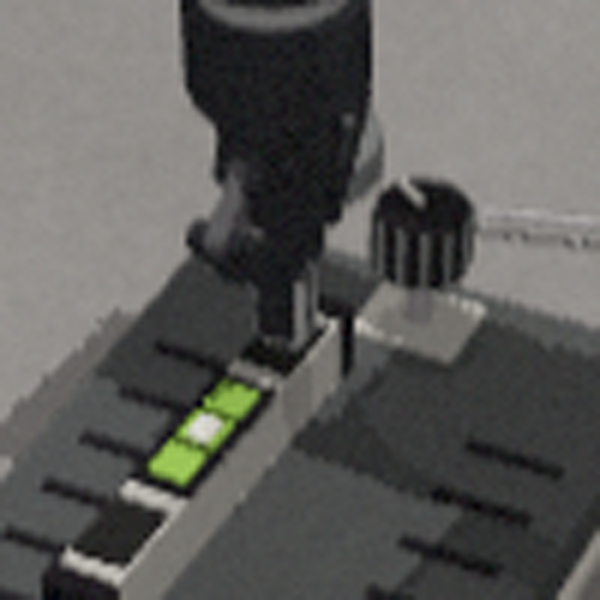

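View pics/t9.png

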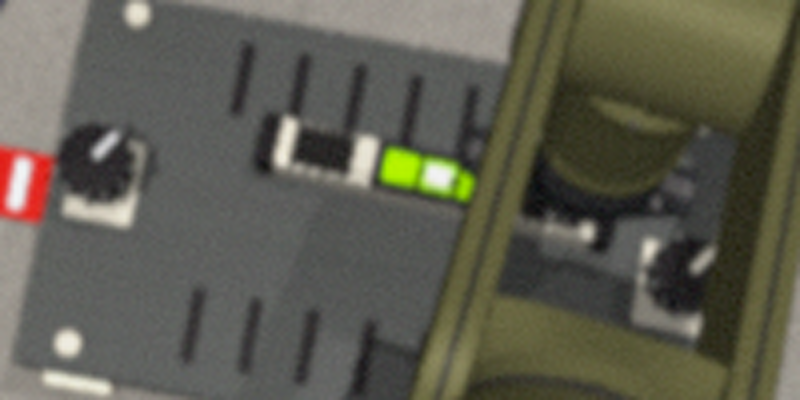

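The top view still shows the bubble mid-way between the lines (bubble x=437, lines about 418 and 458). My side-view number is off to −2 to −3 mm, so I'll check the lines there directly.

```bash
python3 -c "
from h import *
f=grab('side');save(f['img'],'s10.png',(288,205,322,238),18)
# profile along the vial, in world
f2=grab('top')
for n,F in(('side',f),('top',f2)):
    c=np.array([.577,-.055]);d=np.array([.170,.985])
    for off in (-.006,0,.006):
      row=[]
      for s in np.arange(-.036,.037,.002):
        p=c+d*s+off*np.array([.985,-.170]); u,v=w2p(F,[*p,.119]); 
        px=cv2.getRectSubPix(F['img'],(1,1),(float(u),float(v)))[0,0]; row.append((int(px[1]),int(px[2])))
      print(n,off,[f'{int(round(s*1e3))}:{g}/{b}' for s,(g,b) in zip(np.arange(-.036,.037,.002),row)])
st()
"
```

```text
side -0.006 ['-36:85/76', '-34:100/58', '-32:151/62', '-30:161/66', '-28:172/72', '-26:176/75', '-24:172/73', '-22:173/73', '-20:172/72', '-18:167/70', '-16:151/62', '-14:128/49', '-12:125/50', '-10:159/64', '-8:154/65', '-6:166/72', '-4:166/77', '-2:160/75', '0:157/69', '2:159/73', '4:153/71', '6:152/66', '8:124/55', '10:100/45', '12:97/40', '14:121/52', '16:152/66', '18:154/66', '20:160/69', '22:165/71', '24:161/69', '26:153/68', '28:157/65', '30:140/61', '32:134/57', '34:90/44', '36:41/33']
side 0 ['-36:75/57', '-34:103/49', '-32:143/56', '-30:166/68', '-28:180/75', '-26:180/75', '-24:183/77', '-22:183/79', '-20:183/78', '-18:176/73', '-16:163/66', '-14:135/55', '-12:126/60', '-10:155/109', '-8:190/166', '-6:205/189', '-4:206/196', '-2:204/194', '0:205/196', '2:207/197', '4:194/176', '6:173/146', '8:141/89', '10:123/49', '12:150/60', '14:177/74', '16:189/81', '18:197/87', '20:198/87', '22:197/86', '24:197/86', '26:198/87', '28:191/84', '30:168/72', '32:125/56', '34:71/40', '36:36/33']
side 0.006 ['-36:63/46', '-34:66/29', '-32:93/35', '-30:114/41', '-28:139/54', '-26:148/58', '-24
[... 1333 characters left out ...]
234/1', '32:205/12', '34:143/38', '36:90/70']
top 0.006 ['-36:74/54', '-34:81/55', '-32:90/60', '-30:97/63', '-28:97/60', '-26:95/60', '-24:85/56', '-22:70/40', '-20:80/34', '-18:103/30', '-16:128/25', '-14:144/20', '-12:147/15', '-10:162/39', '-8:201/90', '-6:228/146', '-4:237/183', '-2:235/192', '0:236/197', '2:238/199', '4:237/201', '6:234/182', '8:224/135', '10:201/74', '12:191/24', '14:221/2', '16:236/0', '18:241/0', '20:242/0', '22:240/0', '24:239/0', '26:239/0', '28:240/0', '30:235/0', '32:196/13', '34:135/40', '36:111/81']
t 14.15 tcp [ 0.5625 -0.123   0.12  ] x [-0.035  0.006 -0.999] az -99.5 q [-0.29  0.43  1.62 -0.    1.13  1.45] F [-3.5  0.4  9.9] Tq [ 0.12  0.52 -0.02] op -0.001
```

View pics/s10.png

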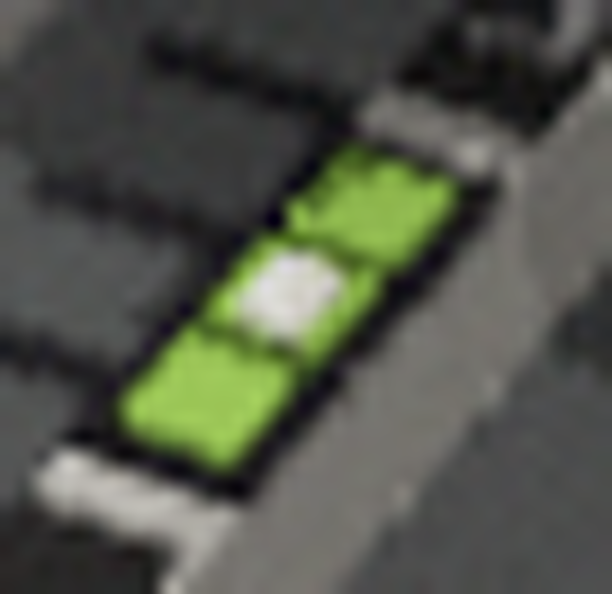

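Measured against the lines themselves, the bubble is centred to about 0.5 mm in both views, and the push is steady at about 10 N. I'm handing in.

```bash
python3 -c "
from h import *
print(env.job_done()); st()"
```

```text
the job is handed in; nothing more can be done
None
the job is handed in; nothing more can be done
```

I levelled the shelf and handed the job in at about 14 s, with the arm still pressing the spirit level down at about 10 N.

- **Foot:** I turned only the green-marked foot, the right (−y) one, about 98° clockwise by its knob. That brought the bubble from about 11 mm left of centre to the middle. The red-marked foot's white line looks unmoved.
- **Pressing:** I released the knob, lifted clear, and pressed the level's right rubber pad with closed fingertips. The downward force held at 9–10 N for the last 2 s, with about 3 N sideways.
- **Final bubble check:** Measured against the black lines, the bubble is within about 0.5 mm of the middle in both the top and side views.
- **Check that disagreed:** My automatic side-view reading gave −2 to −3 mm, because it used the outline of the green area instead of the lines. I went by the direct line measurement.
- **Bystanders:** The arm went nowhere near the bottle, and it passed well above the tape roll and screwdriver. I did not measure their positions again at the end.

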